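Tip crystal balls off a corner-spout plate into a drawer

ROBOT

A 7-joint arm with a two-finger parallel gripper is mounted at the origin on the work surface. World frame = base frame: x ahead of the robot, y to its left, z up, the work surface at z = 0. Lengths are in m, angles in rad, forces in N, time in s.
With the tool pointing down it reaches from about 0.4 to 0.9 m from the base axis. Payload 5.5 kg.
Tool frame: the origin (TCP) lies on the centre line of the jaws, within the pads' length; the fingertips stand manip.tcp_to_tips ahead of it and the grasp point (between the pads) lies 2 mm behind it (manip.tcp_to_tips is the distance from the TCP to the fingertips, in m); x points along the fingers, z is the direction in which the jaws open and shut, and the axes are right-handed (so a half turn about x gives the same grasp; the last joint's range is limited). The gripper opens to 85 mm and grips with 20 to 120 N. Pads are 22 mm wide; open, the fingers measure 114 mm over their backs; the gripper's body (76 mm by 85 mm) begins 54 mm behind the grasp point. The pads swing forward as they close: fully open they stand 13 mm farther back than shut.
Start: joints at [-1.058, 0.501, -0.427, 1.55, 0.221, 1.138, -0.21], TCP at [0.161, 0.63, 0.226] pointing down, gripper open.
Joint ranges: [-2.88, 2.88], [-0.31, 2.03], [-1.54, 1.56], [0.2, 2.42], [-1.41, 4.55], [0.19, 2.02], [-2.57, 2.57]. Speed limits (rad/s): [2.57, 2.57, 3.14, 3.14, 3.14, 3.14, 3.14].

INTERFACE

Orientations are given as a unit quaternion [x, y, z, w].
In Python, from station import telemetry, optics, manip gives the robot as it stands.
- The arm moves only by the tool servo_tool, never from a script. Its argument "commands" is a list of rows, each a list of 3 entries, a list of its own where there are three numbers: the turn, a rotation vector about the world's x, y, z in degrees, then the shift along the world's x, y, z in cm, then the finger opening in cm, from 0 to 8.54. In form: [[[wx, wy, wz], [x, y, z], hand], ...]. A call has 1 to 10 rows; each row is the pose to reach, as a shift and turn from the pose measured when the call began; what a row does not reach only later rows make up. A row lasts 1/12 s, in which the tool goes at most 41.7 mm and 7.16 degrees, less where a joint would pass 70% of its speed; a pose out of reach is approached as far as the arm can. A call with a gripper value outside its range is refused whole. The fingers move at their own pace and stop on an object; "newtons" is the grip in N (left out, the last holds). Time passes only in rows, so rows that repeat a pose let the fingers close. It gives the time, the measured TCP pose, the force and the opening at its end, in the units of the state.
- telemetry.get_state(): the state, without advancing time (a new reading comes with each control period).
- optics.capture(name): name is "side" or "top"; returns a dict with "img" (480x640x3 uint8, red, green, blue), "fx", "fy", "cx", "cy" (pixels), "eye" and "attitude" of the camera in the world. Camera axes: x right, y up, looking along -z (the intrinsics and any distortion apply to the point x, -y, -z); pixel columns grow to the right and rows downward; lengths in m; the calibration is good to about 2 mm. A picture is of the moment at which its call begins. There is no depth.
- manip.hand_in(): hands the job in, once; it reports no verdict.
The state is a dict: "t": time; "qpos": joint angles; "joint_vel": joint speeds; "effort": joint torques, N m; "eef_pos": TCP position; "tool_rot": TCP orientation; "wrist_force": force on the tool from outside, world axes, zero at the start; "moment": the same for the moment, N m; "width": finger opening in m.
Only numpy, scipy, OpenCV 4.12 (cv2) and the standard library are available. Lean on these libraries where they do the work, as an engineer would, in place of code of your own. Each camera call takes 0.05 s, during which the arm holds its last target. There are 200 camera calls.

TASK

Pull the small cabinet's drawer all the way out to its stop and leave it open. Then pick up the notched sorting plate by its handle block with all four amber crystal balls on it, hold its spout corner low over the open drawer and tip it so that all the balls roll out through the notch into the drawer, without spilling or dropping one from a height. Set the empty plate back flat in the middle of its round stand and let go, leaving everything else where it is.

Things in the scene. Friction and masses are not known exactly. Their poses are not given: they have to be found in the camera images.
- cab_drawer0 (a joint): The one drawer of the small bench cabinet: metres pulled out of the cabinet; 0 is shut, 0.134 is its stop (fully open). It may start slightly open. It slides level, towards the cabinet's front, with about 1 N of drag, and stays where it is left.
- cab_drawer0_handle (a point): Centre of the drawer's horizontal steel bar handle (bar 11 mm thick, 100 mm long, its centre 35 mm in front of the drawer's front panel, 82 mm above the bench, 38 mm below the cabinet's top). It moves with the drawer. Its axes: x points into the cabinet (the drawer opens towards -x of this frame, roughly towards the robot), y along the bar, z up.
- drawer_floor (a point): Centre of the drawer's inner floor, 32 mm above the bench; moves with the drawer; axes as for the handle, which lies 134 mm from it along -x. Inside, the drawer is 155 mm (x) by 158 mm (y); its sides stand 66 mm over this floor, its green front panel 76 mm. Fully open, the part from x = -77 to +50 mm stands clear of the cabinet.
- cab: Small grey painted cabinet with one green-fronted drawer, fixed to the bench: 200 mm deep (x), 200 mm wide (y), 110 mm high, on a 10 mm rubber mat, so its top is 120 mm above the bench. Origin at the centre of its underside; x points to its back, z up.
- stand: Round stand, 170 mm across and 20 mm high, dark steel with a cork top, fixed to the bench; origin at the centre of its underside. The plate rests on it at the start. The cabinet and the stand may change sides of the bench.
- plate: Loose square aluminium sorting plate, 150 by 150 mm, floor 3 mm thick, with a rim 17 mm high (3 mm thick) round it, about 0.2 kg. Origin at the centre of its underside; x points along the diagonal to the notched corner, z up. At the notch the rims stop 44 mm short of the corner, leaving a 60 mm gap; the bare floor runs on to the corner, 106 mm from the origin. The black handle block stands at the opposite corner.
- spout (a point): On the upper face of the plate's floor, 2 mm inside the tip of the notched corner: 104 mm from the plate's origin along its x, 3 mm above its underside. Axes as for the plate.
- grip (a point): Where to grip the plate's upright black handle block: 16 mm thick (plate x), 30 mm wide (plate y), centred 83 mm from the plate's origin along its -x, its top 61 mm above the plate's underside; this point is on its centre line 45 mm above the underside. Axes as for the plate. Keep fingertips 28 mm or more above the underside to clear rim and balls.
- ball0: Centre of one amber crystal ball, 24 mm across, 18 g. All four start on the plate. A ball stays put on the plate up to a slope of about 10 degrees and rolls beyond it; balls may jam in the notch until the plate is rocked.
- ball1: Centre of one amber crystal ball, 24 mm across, 18 g. All four start on the plate. A ball stays put on the plate up to a slope of about 10 degrees and rolls beyond it; balls may jam in the notch until the plate is rocked.
- ball2: Centre of one amber crystal ball, 24 mm across, 18 g. All four start on the plate. A ball stays put on the plate up to a slope of about 10 degrees and rolls beyond it; balls may jam in the notch until the plate is rocked.
- ball3: Centre of one amber crystal ball, 24 mm across, 18 g. All four start on the plate. A ball stays put on the plate up to a slope of about 10 degrees and rolls beyond it; balls may jam in the notch until the plate is rocked.
- brush: Wooden-handled brush lying on the bench; bystander, to be left alone; origin at the centre of its underside.
- tin: Small tin, 60 mm across, 60 mm high; bystander, to be left alone; origin at the centre of its underside.
- tumbler: Clear glass tumbler, 80 mm across, 95 mm high; bystander, to be left alone; origin at the centre of its underside.
- vase: Cut-glass vase, 76 mm across, 160 mm high; bystander, to be left alone; origin at the centre of its underside.
- bottle: White plastic bottle, 60 mm across, 150 mm high; bystander, to be left alone; origin at the centre of its underside.
- felt: Grey felt polishing wheel, 100 mm across, 22 mm high, lying flat; bystander, to be left alone; origin at the centre of its underside.
- wrench: Wrench lying on the bench; bystander, to be left alone; origin at the centre of its underside.
Not all that is in view belongs to the job. There is more than one size of the stand; the job needs the smallest.

How it is judged:
On the way, in this order (a step that is already met when the one before it is completed fails the run):
1. the drawer is pulled out to its stop (value of joint cab_drawer0 above 0.1256 m), for 0.2 s.
2. the plate is lifted off its stand with all four balls on it and its spout is over the open drawer (value of joint cab_drawer0 above 0.1256 m and height (world z) of plate above 0.08 m and x of spout in the frame of drawer_floor between -0.078 and 0.078 m and y of spout in the frame of drawer_floor between -0.079 and 0.079 m and distance between each of ball0, ball1, ball2, ball3 and plate below 0.112 m), for 0.05 s.
3. the plate is still held up and all four balls lie in the drawer (height (world z) of plate above 0.05 m and x of ball0 in the frame of drawer_floor between -0.084 and 0.084 m and y of ball0 in the frame of drawer_floor between -0.08 and 0.08 m and z of ball0 in the frame of drawer_floor between 0 and 0.05 m and x of ball1 in the frame of drawer_floor between -0.084 and 0.084 m and y of ball1 in the frame of drawer_floor between -0.08 and 0.08 m and z of ball1 in the frame of drawer_floor between 0 and 0.05 m and x of ball2 in the frame of drawer_floor between -0.084 and 0.084 m and y of ball2 in the frame of drawer_floor between -0.08 and 0.08 m and z of ball2 in the frame of drawer_floor between 0 and 0.05 m and x of ball3 in the frame of drawer_floor between -0.084 and 0.084 m and y of ball3 in the frame of drawer_floor between -0.08 and 0.08 m and z of ball3 in the frame of drawer_floor between 0 and 0.05 m), for 0.1 s.
At the end, for the whole second after the job is handed in: The drawer is out to within 8 mm of its stop; all four balls lie in the drawer; the plate is released and at rest, flat (within 0.05 rad) on the stand with its centre within 35 mm of the stand's centre, turned any way (value of joint cab_drawer0 above 0.1256 m and x of ball0 in the frame of drawer_floor between -0.084 and 0.084 m and y of ball0 in the frame of drawer_floor between -0.08 and 0.08 m and z of ball0 in the frame of drawer_floor between 0 and 0.05 m and x of ball1 in the frame of drawer_floor between -0.084 and 0.084 m and y of ball1 in the frame of drawer_floor between -0.08 and 0.08 m and z of ball1 in the frame of drawer_floor between 0 and 0.05 m and x of ball2 in the frame of drawer_floor between -0.084 and 0.084 m and y of ball2 in the frame of drawer_floor between -0.08 and 0.08 m and z of ball2 in the frame of drawer_floor between 0 and 0.05 m and x of ball3 in the frame of drawer_floor between -0.084 and 0.084 m and y of ball3 in the frame of drawer_floor between -0.08 and 0.08 m and z of ball3 in the frame of drawer_floor between 0 and 0.05 m and horizontal distance between plate and stand below 0.035 m and angle between plate's own z axis and vertical below 0.05 rad and height (world z) of plate between 0.015 and 0.025 m and linear speed of plate below 0.02 m/s and contact force between the fingers and plate below 0.1 N); the robot touches nothing.
It fails at once if a ball falls onto the bench (height (world z) of any of ball0, ball1, ball2, ball3 below 0.028 m).
It fails at once if a ball is dropped from a height or flung (it moves faster than 2.5 m/s) (linear speed of any of ball0, ball1, ball2, ball3 above 2.5 m/s).
It fails at once if a bystander is moved by more than 30 mm (distance of any of brush, tin, tumbler, vase, bottle, felt, wrench from where it was at the start of the episode above 0.03 m).
It also fails if it takes over 61 s, if anything falls off the work surface, if the arm or the gripper's body presses on something with over 40 N, if the wrist force passes 120 N, or if a joint passes its speed limit or range.

## Working session

There is one attempt and no reset: what is moved stays moved. The work goes in short steps, Python scripts to look and compute and a tool call to move; the robot and the scene stay as the last step left them, time stands still between calls to the robot, and variables do not carry over. Pictures are saved under pics/ and viewed, about 8 in all and at most 12, crops included, and the job is handed in when it is done.

Besides the shell and the picture viewer there is one more tool, called after "Request:" as a command line: name --argument value ..., lists and objects as JSON in quotes. servo_tool: Moves the arm, as the interface text tells. Its arguments: {"type":"object","properties":{"commands":{"type":"array","items":{"type":"array"}},"newtons":{"type":"number"}},"required":["commands"]}

```bash
mkdir -p pics; ls
cat > h.py <<'E'
import numpy as np, cv2
from scipy.spatial.transform import Rotation as R
from station import telemetry, optics, manip
def snap(n,f):
    c=optics.capture(n); cv2.imwrite(f'pics/{f}.png',c['img'][:,:,::-1]); np.save(f'pics/{f}.npy',c,allow_pickle=True); return c
def load(f): return np.load(f'pics/{f}.npy',allow_pickle=True).item()
def cam(c): 
    a=np.array(c['attitude'],float); return np.array(c['eye'],float), (R.from_quat(a).as_matrix() if a.size==4 else a.reshape(3,3))
def ray(c,u,v):
    e,M=cam(c); K=np.array([[c['fx'],0,c['cx']],[0,c['fy'],c['cy']],[0,0,1.]])
    d=c.get('distortion',None)
    p=cv2.undistortPoints(np.array([[[u,v]]],float),K,None if d is None else np.array(d,float))[0,0]
    return e, M@np.array([p[0],-p[1],-1.])
def at(c,u,v,z):
    e,d=ray(c,u,v); return e+d*(z-e[2])/d[2]
def pix(c,P):
    e,M=cam(c); q=M.T@(np.array(P)-e); return np.array([c['cx']+c['fx']*q[0]/-q[2], c['cy']-c['fy']*q[1]/-q[2]])
E
python3 - <<'E'
from h import *
for n in('top','side'):
    c=snap(n,n+'0'); print({k:(v if k!='img' else v.shape) for k,v in c.items()})
print(telemetry.get_state(), manip.tcp_to_tips)
E
```

```text
pics
{'img': (480, 640, 3), 'fx': 482.489246683634, 'fy': 482.489246683634, 'cx': 319.7830787701483, 'cy': 241.43663798095122, 'eye': array([0.44720614, 0.01468192, 1.33432595]), 'attitude': array([ 0.02000164, -0.03359698, -0.69744526,  0.7155706 ])}
{'img': (480, 640, 3), 'fx': 503.22516400955374, 'fy': 503.22516400955374, 'cx': 312.9576585904649, 'cy': 233.73058471391462, 'eye': array([ 0.24989731, -0.89490007,  0.8098802 ]), 'attitude': array([ 0.4332916 , -0.0668308 , -0.12290655,  0.89032916])}
{'t': 0.1, 'qpos': array([-1.05780968,  0.50176287, -0.42677886,  1.55134205,  0.2207788 ,
        1.1383209 , -0.21032101]), 'joint_vel': array([ 1.69407328e-03, -2.36175286e-03,  1.42185707e-03, -3.46155431e-03,
        3.69763395e-05, -8.32644066e-05,  8.62141741e-04]), 'effort': array([-1.14566516e-02, -5.70809591e+01, -5.83867148e+00, -2.81749105e+01,
        1.05436327e-02,  5.57737556e-03, -1.20890777e-07]), 'eef_pos': array([0.16056894, 0.62919195, 0.22485646]), 'tool_rot': array([-0.43418808,  0.55890404,  0.43344952,  0.55787856]), 'wrist_force': array([-0.72595571,  0.43587422, -0.37485461]), 'moment': array([0.00018717, 0.01787322, 0.04712044]), 'width': 0.08522611343095693} 0.017
```

View pics/top0.png

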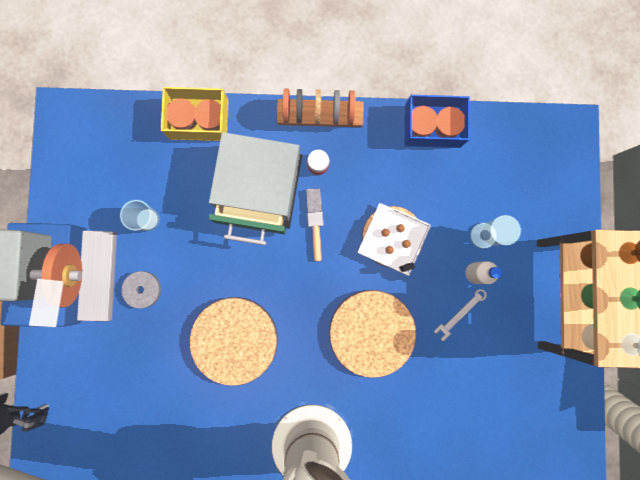

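View pics/side0.png

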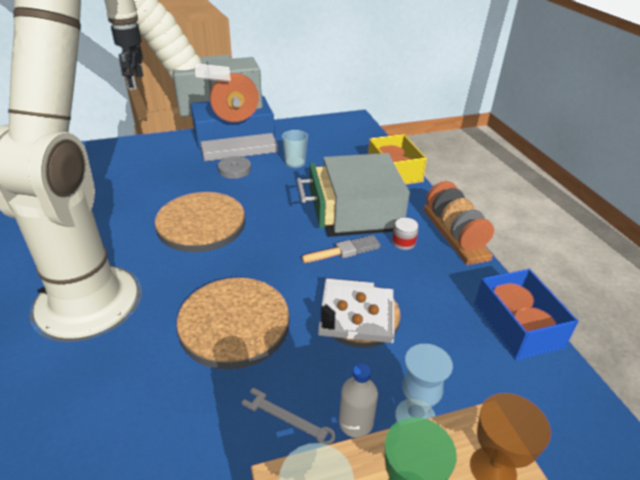

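The top view shows the cabinet with its handle bar at about (246,240), the plate near (395,238) with its black block at (406,267), and the small stand under the plate. The side view agrees with this.

Run:
```python
from h import *
c=load('top0'); im=c['img']
a=cv2.resize(im[125:285,200:330],None,fx=3,fy=3,interpolation=cv2.INTER_CUBIC)
b=cv2.resize(im[195:285,350:440],None,fx=4.4,fy=5.3333,interpolation=cv2.INTER_CUBIC)
cv2.imwrite('pics/crop0.png',np.hstack([a,b])[:,:,::-1])
hsv=cv2.cvtColor(im,cv2.COLOR_RGB2HSV)
# black block
sub=np.zeros(im.shape[:2],bool); sub[195:285,350:440]=1
m=(sub&(hsv[:,:,2]<45)); v,u=np.nonzero(m); print('black',u.mean(),v.mean(),len(u),u.min(),u.max(),v.min(),v.max())
m=(sub&(hsv[:,:,2]>140)&(hsv[:,:,1]<50)).astype(np.uint8)
cs,_=cv2.findContours(m,0,2); k=max(cs,key=cv2.contourArea); print('plate',cv2.minAreaRect(k))
for p in cv2.boxPoints(cv2.minAreaRect(k)): print(p,at(c,*p,0.037))
m=(sub&(hsv[:,:,0]<20)&(hsv[:,:,1]>150)&(hsv[:,:,2]<190)).astype(np.uint8)
n,l,s,ce=cv2.connectedComponentsWithStats(m)
for i in range(1,n):
    if s[i,4]>15: print('ball/cork',ce[i],s[i,4],at(c,*ce[i],0.035))
```

```text
black 402.0 268.7142857142857 7 401 403 267 270
plate ((393.84423828125, 238.213134765625), (57.37434768676758, 56.74449157714844), 23.629377365112305)
[356.19016 252.70822] [ 0.51820531 -0.10796548  0.037     ]
[378.93442 200.72134] [ 0.6614123  -0.16722697  0.037     ]
[431.49832 223.71805] [ 0.60237326 -0.31137734  0.037     ]
[408.75406 275.70493] [ 0.45990409 -0.25088741  0.037     ]
```

View pics/crop0.png

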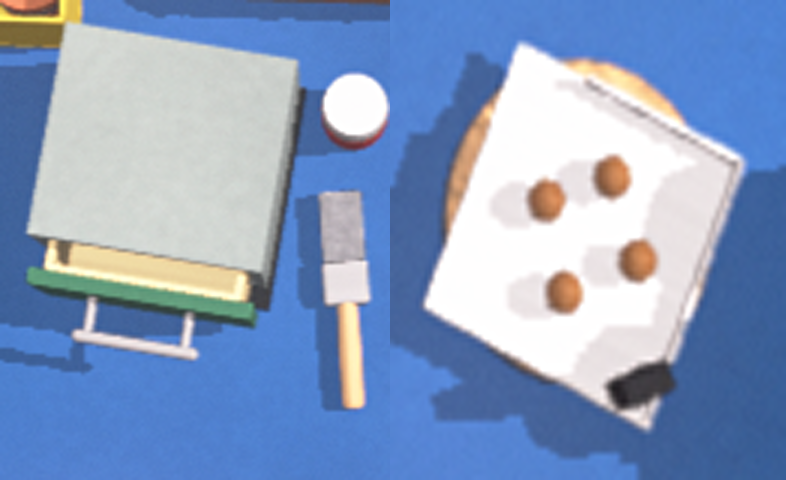

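The crop shows the drawer slightly open, the bar from (75,337) to (197,355) in crop pixels, the notch corner at (519,43), and the block at (641,384). All four balls are in the middle of the plate.

Run:
```python
from h import *
c=load('top0')
L=lambda X,Y,z: at(c,200+(X-.5)/3,125+(Y-.5)/3,z)
Q=lambda X,Y,z: at(c,350+(X-390)/4.4,195+Y/5.3333,z)
cab=np.array([L(*p,.12) for p in((65,22),(298,60),(262,275),(28,235))]); print(cab, np.linalg.norm(np.diff(cab,axis=0),axis=1))
cc=cab.mean(0); ax=(cab[0]+cab[1]-cab[2]-cab[3])/2; th=np.arctan2(ax[1],ax[0]); print('cab c',cc,np.degrees(th), 'by side',np.degrees(np.arctan2(*( -(cab[1]-cab[0])[[0]],(cab[1]-cab[0])[[1]]))))
h=np.array([L(75,337,.082),L(197,355,.082)]);print('handle',h,h.mean(0),np.linalg.norm(h[1]-h[0]))
x=np.array([np.cos(th),np.sin(th)]);y=np.array([-x[1],x[0]])
d=h.mean(0)[:2]-cc[:2]; print('handle in cab',d@x,d@y)
n=Q(519,43,.023); o=Q(650,430,.037); l=Q(425,305,.037); r=Q(742,162,.037); b=Q(645,372,.081)
print('notch',n,'hcorner',o,'l',l,'r',r,'mid no',(n+o)/2,'mid lr',(l+r)/2,'diag',np.linalg.norm(n-o),np.linalg.norm(l-r),'block',b)
for p in((546,200),(612,177),(564,292),(637,260)): print(Q(*p,.035))
# stand cork from right crop: small cork arcs
for p in((447,170),(590,58),(685,120),(470,90),(510,368),(550,382)): print('stand edge',Q(*p,.02))
```

```text
[[0.81332133 0.25079689 0.12      ]
 [0.78640578 0.05143479 0.12      ]
 [0.60084968 0.07657998 0.12      ]
 [0.62935998 0.27447456 0.12      ]] [0.20117081 0.18725209 0.19993775]
cab c [0.70748419 0.16332155 0.12      ] -7.526665154491141 by side [172.31108092]
handle [[0.5472511  0.23839823 0.082     ]
 [0.53442371 0.13260567 0.082     ]] [0.5408374  0.18550195 0.082     ] 0.10656738334218946
handle in cab -0.16811631823982737 0.00016062979218287049
notch [ 0.65725666 -0.17034909  0.023     ] hcorner [ 0.46014018 -0.2517954   0.037     ] l [ 0.51973361 -0.11270343  0.037     ] r [ 0.59773434 -0.3073218   0.037     ] mid no [ 0.55869842 -0.21107225  0.03      ] mid lr [ 0.55873398 -0.21001262  0.037     ] diag 0.21373911274804439 0.209667414746112 block [ 0.48789498 -0.23947879  0.081     ]
[ 0.57524279 -0.18659233  0.035     ]
[ 0.58810029 -0.22726818  0.035     ]
[ 0.52867034 -0.19837323  0.035     ]
[ 0.54613137 -0.24323424  0.035     ]
stand edge [ 0.59056058 -0.12679654  0.02      ]
stand edge [ 0.65116604 -0.21547844  0.02      ]
stand edge [ 0.62054392 -0.2755393   0.02      ]
stand edge [ 0.63241923 -0.14044779  0.02      ]
stand edge [ 0.48978223 -0.16778593  0.02      ]
stand edge [ 0.48325694 -0.19276763  0.02      ]
```

Run:
```python
from h import *
s=telemetry.get_state(); M=R.from_quat(s['tool_rot']).as_matrix(); print(M.round(3)); z=M[:,2]; print('jaw yaw',np.degrees(np.arctan2(z[1],z[0])), s['eef_pos'])
```

```text
[[-0.001 -0.969  0.247]
 [-0.002  0.247  0.969]
 [-1.     0.    -0.002]]
jaw yaw 75.68785966863759 [0.16056894 0.62919195 0.22485646]
```

Request:
servo_tool --commands '[[[0,0,-7],[2.7,-3.1,0],5],[[0,0,-14],[5.4,-6.3,0],3],[[0,0,-21],[8.1,-9.5,0],3],[[0,0,-28],[10.8,-12.6,0],3],[[0,0,-35],[13.5,-15.8,0],3],[[0,0,-42],[16.2,-19,0],3],[[0,0,-49],[18.9,-22.1,0],3],[[0,0,-56],[21.6,-25.3,0],3],[[0,0,-63],[24.3,-28.4,0],3],[[0,0,-70],[27,-31.6,0],3]]' --newtons 60

```text
t: 0.93
eef_pos: [0.4312, 0.3115, 0.2247]
tool_rot: [-0.033, 0.707, 0.033, 0.706]
wrist_force: [0.3, 0.1, -0.4]
width: 0.03
```

Request:
servo_tool --commands '[[[0,0,-4],[2.7,-3.1,0],2.6],[[0,0,-8],[5.4,-6.2,0],2.6],[[0,0,-11],[8,-9.2,-2],2.6],[[0,0,-13],[10,-11.5,-4],2.6],[[0,0,-13],[11,-12.6,-6],2.6],[[0,0,-13],[11,-12.6,-7],2.6],[[0,0,-13],[11,-12.6,-7],2.6]]'

```text
t: 1.52
eef_pos: [0.5393, 0.1837, 0.1515]
tool_rot: [0.047, 0.708, -0.049, 0.703]
wrist_force: [-1.2, 0.4, -0.7]
width: 0.0262
```

Run:
```python
from h import *
s=telemetry.get_state(); M=R.from_quat(s['tool_rot']).as_matrix(); z=M[:,2]; print('jaw yaw',np.degrees(np.arctan2(z[1],z[0])), s['eef_pos'],s['width'])
c=snap('side','side1')
cv2.imwrite('pics/s1.png',cv2.resize(c['img'][120:250,260:420],None,fx=4,fy=4,interpolation=cv2.INTER_CUBIC)[:,:,::-1])
```

```text
jaw yaw -7.779607387906237 [0.53927335 0.18372157 0.15154197] 0.02617364009296913
```

View pics/s1.png

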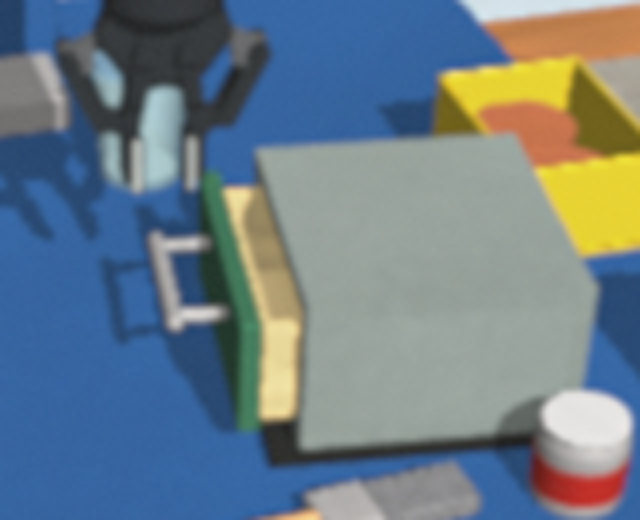

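The fingers are centred over the bar: tips at crop x of about 136 and 191, bar at about 165. As a check, I'll triangulate the bar's centre from the side view.

Run:
```python
from h import *
c=load('side1')
for p in((156,237),(177,325),(166,281)): print(at(c,260+p[0]/4,120+p[1]/4,.082))
c=load('top0'); print(pix(load('side1'),[.5393,.1837,.1345]), (260+163/4,120+188/4))
```

```text
[0.54658541 0.23971925 0.082     ]
[0.53241285 0.13359929 0.082     ]
[0.53895837 0.18508241 0.082     ]
[301.73654588 173.36121782] (300.75, 167.0)
```

Request:
servo_tool --commands '[[[0,0,0],[0,0.1,-2],2.6],[[0,0,0],[0,0.1,-4],2.6],[[0,0,0],[0,0.1,-6],2.6],[[0,0,0],[0,0.1,-6.8],2.6],[[0,0,0],[0,0.1,-6.8],0.5],[[0,0,0],[0,0.1,-6.8],0.5],[[0,0,0],[0,0.1,-6.8],0.5],[[0,0,0],[0,0.1,-6.8],0.5]]'

```text
t: 2.23
eef_pos: [0.5406, 0.1874, 0.0868]
tool_rot: [0.047, 0.707, -0.047, 0.704]
wrist_force: [0.2, -0.4, 0.4]
width: 0.0048
```

Run:
```python
from h import *
s=telemetry.get_state(); print(s['eef_pos'],s['width'],s['wrist_force'])
c=snap('side','side2')
cv2.imwrite('pics/s2.png',cv2.resize(c['img'][120:250,260:420],None,fx=4,fy=4,interpolation=cv2.INTER_CUBIC)[:,:,::-1])
```

```text
[0.54057819 0.18743037 0.08682765] 0.00480946766202646 [ 0.1657253  -0.35109735  0.37911414]
```

View pics/s2.png

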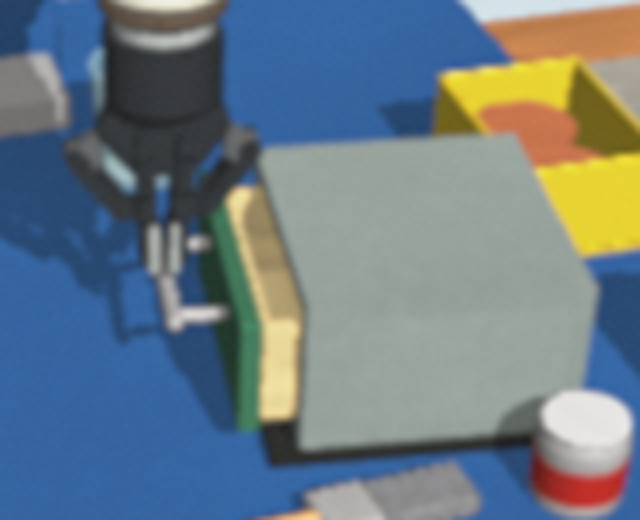

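Run:
```python
from h import *
c=load('side2')
for z in(.06,.07,.08,.09,.1): print(z,pix(c,[.5406,.1874,z]))
print(pix(c,[.539,.185,.082]),'bar seen',(260+166/4,120+281/4))
```

```text
0.06 [301.88092266 196.63080656]
0.07 [301.87695242 193.4971862 ]
0.08 [301.87294548 190.33460443]
0.09 [301.86890134 187.14265788]
0.1 [301.86481947 183.92093566]
[301.52333174 190.26428257] bar seen (301.5, 190.25)
```

The tips appear to end about level with the bar's top, and the width of 4.8 mm is less than the 11 mm bar. The fingers have therefore closed above the bar, so I'll open, go lower and close again.

Request:
servo_tool --commands '[[[0,0,0],[0,-0.2,0.3],2.8],[[0,0,0],[0,-0.2,0.3],2.8],[[0,0,0],[0,-0.2,0.3],2.8],[[0,0,0],[0,-0.2,-1],2.8],[[0,0,0],[0,-0.2,-2],2.8],[[0,0,0],[0,-0.2,-2],2.8],[[0,0,0],[0,-0.2,-2],0.5],[[0,0,0],[0,-0.2,-2],0.5],[[0,0,0],[0,-0.2,-2],0.5],[[0,0,0],[0,-0.2,-2],0.5]]'

```text
t: 3.12
eef_pos: [0.5404, 0.185, 0.0665]
tool_rot: [0.047, 0.707, -0.047, 0.704]
wrist_force: [1.0, -0.3, -4.9]
width: 0.0086
```

Request:
servo_tool --commands '[[[0,0,0],[-0.5,0.07,0],0.5],[[0,0,0],[-1,0.13,0],0.5],[[0,0,0],[-2,0.27,0],0.5],[[0,0,0],[-3,0.4,0],0.5]]'

```text
t: 3.45
eef_pos: [0.5095, 0.1892, 0.0665]
tool_rot: [0.047, 0.707, -0.047, 0.704]
wrist_force: [2.1, 0.3, -5.7]
width: 0.0085
```

Run:
```python
from h import *
s=telemetry.get_state(); print(s['eef_pos'],s['width'],s['wrist_force'])
c=snap('side','side3')
cv2.imwrite('pics/s3.png',cv2.resize(c['img'][130:230,260:360],None,fx=6,fy=6,interpolation=cv2.INTER_CUBIC)[:,:,::-1])
```

```text
[0.50946052 0.1892339  0.06650366] 0.00850329733900922 [ 2.10158677  0.33957347 -5.68145678]
```

View pics/s3.png

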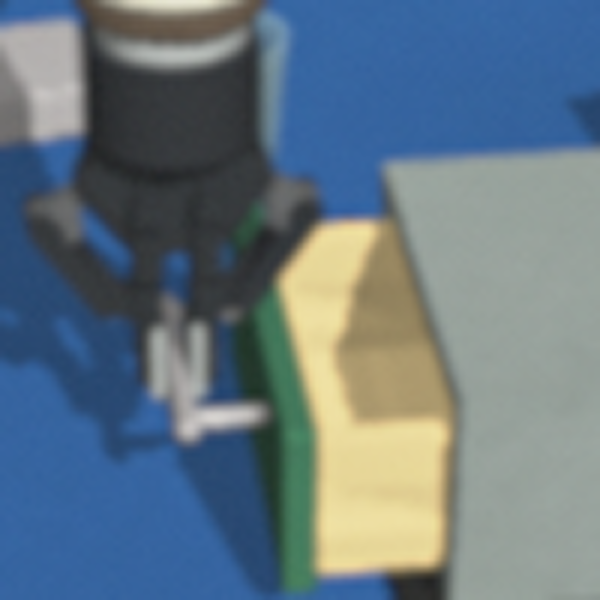

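The bar is between the fingers and the drawer is coming out. I'll keep pulling.

Request:
servo_tool --commands '[[[0,0,0],[-1,0.13,0],0.5],[[0,0,0],[-2,0.27,0],0.5],[[0,0,0],[-3,0.4,0],0.5],[[0,0,0],[-4,0.53,0],0.5],[[0,0,0],[-5,0.67,0],0.5],[[0,0,0],[-6,0.8,0],0.5],[[0,0,0],[-7,0.93,0],0.5],[[0,0,0],[-7.5,1.0,0],0.5]]'

```text
t: 4.17
eef_pos: [0.4348, 0.1997, 0.0667]
tool_rot: [0.047, 0.705, -0.046, 0.706]
wrist_force: [24.6, -1.0, -33.1]
width: 0.0084
```

Run:
```python
from h import *
c=load('side3')
for z in(.05,.06,.07,.08): print(z,pix(c,[.5095,.1892,z]),pix(c,[.5095,.178,z]), 'seen',(290,130+395/6))
```

```text
0.05 [290.47093811 201.06546021] [291.49581613 203.36502295] seen (290, 195.83333333333331)
0.06 [290.41450512 197.95340499] [291.44376683 200.24382419] seen (290, 195.83333333333331)
0.07 [290.35755076 194.81259849] [291.39123358 197.09360551] seen (290, 195.83333333333331)
0.08 [290.30006777 191.64264043] [291.33820961 193.91396029] seen (290, 195.83333333333331)
```

Request:
servo_tool --commands '[[[0,0,0],[-0.2,0.03,0.1],0.5],[[0,0,0],[-0.3,0.04,0.2],0.5],[[0,0,0],[-0.3,0.04,0.2],0.5]]'

```text
t: 4.42
eef_pos: [0.4349, 0.1996, 0.0668]
tool_rot: [0.048, 0.703, -0.046, 0.708]
wrist_force: [18.9, 4.4, -42.7]
width: 0.0083
```

Run:
```python
from h import *
s=telemetry.get_state(); print(s['eef_pos'],s['width'],s['wrist_force'])
c=snap('top','top4')
cv2.imwrite('pics/t4.png',cv2.resize(c['img'][125:300,200:330],None,fx=3,fy=3,interpolation=cv2.INTER_CUBIC)[:,:,::-1])
```

```text
[0.43493964 0.19961795 0.06682223] 0.008328514270558977 [ 18.90321967   4.40513625 -42.65827358]
```

View pics/t4.png

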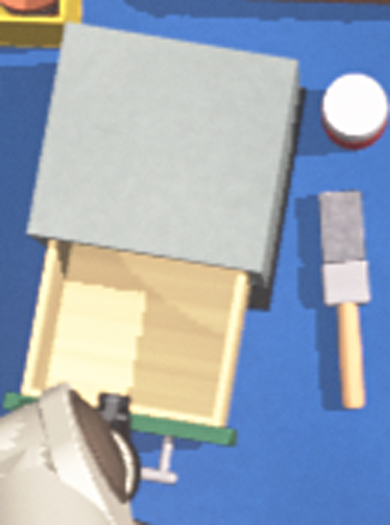

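The drawer is out and the tool will not go further (-3 mm commanded, 0 moved, force rising). I'll check the opening from the front panel, release, and see whether the pull was stopped by the drawer or the arm.

Request:
servo_tool --commands '[[[0,0,0],[0.1,0,0],2.8],[[0,0,0],[0.1,0,0],2.8],[[0,0,0],[0.1,0,0],2.8]]'

```text
t: 4.72
eef_pos: [0.4355, 0.1995, 0.0671]
tool_rot: [0.048, 0.703, -0.046, 0.708]
wrist_force: [-0.4, 0.1, 0.7]
width: 0.0278
```

Run:
```python
from h import *
c=load('top4')
L=lambda X,Y,z: at(c,200+(X-.5)/3,125+(Y-.5)/3,z)
f=[L(28,235,.12),L(262,275,.12)]; p=[L(6,408,.108),L(235,442,.108)]; b=L(160,476,.082)
x=np.array([.991,-.132,0]); print(f,p,b); print([(f[i]-p[i])@x for i in(0,1)])
s=telemetry.get_state(); print(s['eef_pos'],s['qpos'],s['width'],s['wrist_force'])
```

```text
[array([0.62935998, 0.27447456, 0.12      ]), array([0.60084968, 0.07657998, 0.12      ])] [array([0.48360461, 0.28930269, 0.108     ]), array([0.45985347, 0.09569558, 0.108     ])] [0.42934272 0.1608603  0.082     ]
[np.float64(0.1464008886716613), np.float64(0.1422505044056148)]
[0.43549149 0.1995026  0.06714557] [-0.51256535  0.40205483  0.0301184   2.10937055 -0.01726678  0.6232137
 -0.6040556 ] 0.027820709515475796 [-0.38266099  0.1060538   0.71906168]
```

The drawer is at its stop: the bar is about 0.132 m out by image, and the force stall agrees. Next I'll go up and over to the plate's handle block.

Request:
servo_tool --commands '[[[0,0,0],[0,0,3],3.5],[[0,0,0],[0,0,7],3.5],[[0,0,0],[0,0,11],3.5],[[0,0,4],[0.5,-4,13],3.5],[[0,0,8],[1,-8,13],3.5],[[0,0,12],[1.5,-12,13],3.5],[[0,0,16],[2,-16,13],3.5],[[0,0,19],[2.5,-20,13],3.5],[[0,0,22],[3,-24,13],3.5],[[0,0,25],[3.4,-28,13],3.5]]'

```text
t: 5.55
eef_pos: [0.4691, -0.082, 0.1983]
tool_rot: [-0.106, 0.696, 0.109, 0.702]
wrist_force: [1.0, 0.3, -0.5]
width: 0.0351
```

Request:
servo_tool --commands '[[[0,0,2],[0.4,-4,0],3.5],[[0,0,4],[0.8,-8,0],3.5],[[0,0,5],[1.1,-12,0],3.5],[[0,0,5.3],[1.45,-15,0],3.5],[[0,0,5.3],[1.45,-16,-3],3.5],[[0,0,5.3],[1.45,-16,-6],3.5],[[0,0,5.3],[1.45,-16,-8],3.5],[[0,0,5.3],[1.45,-16,-8],3.5]]'

```text
t: 6.22
eef_pos: [0.4802, -0.2402, 0.1149]
tool_rot: [-0.137, 0.693, 0.143, 0.694]
wrist_force: [-0.8, 1.2, -0.0]
width: 0.0348
```

Run:
```python
from h import *
s=telemetry.get_state(); M=R.from_quat(s['tool_rot']).as_matrix(); z=M[:,2]; print('jaw yaw',np.degrees(np.arctan2(z[1],z[0])), M[:,0],s['eef_pos'],s['width'])
c=snap('side','side5')
cv2.imwrite('pics/s5.png',cv2.resize(c['img'][220:360,270:430],None,fx=4,fy=4,interpolation=cv2.INTER_CUBIC)[:,:,::-1])
e=s['eef_pos']
for dz in(-.017,0,.01,.02): print(dz,(pix(c,e+[0,0,dz])-[270,220])*4)
```

```text
jaw yaw 22.83674486563421 [-3.14222334e-04  9.25117145e-03 -9.99957158e-01] [ 0.48023875 -0.24024312  0.11488236] 0.03482779659330954
-0.017 [235.69893163 330.71003969]
0 [236.8239674  305.99249557]
0.01 [237.49711661 291.20310323]
0.02 [238.17888254 276.22439775]
```

View pics/s5.png

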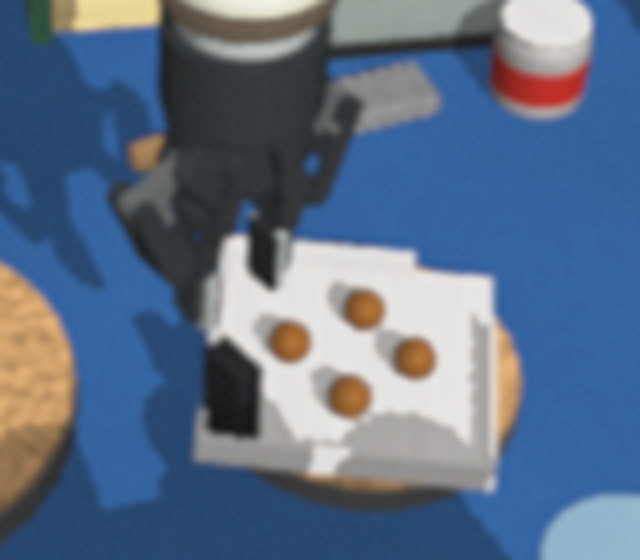

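The tips sit at crop (270,285) and (205,325), mid (238,305). That is the TCP reading's own height, not 17 mm lower, so I'll descend to the tips I can see. I'll check the block's top in this view as well.

Run:
```python
from h import *
c=load('side5')
P=lambda X,Y,z: at(c,270+X/4,220+Y/4,z)
print('block top', P(232,356,.081), 'base of visible face', P(232,434,.037))
print('notch',P(416,252,.023),P(495,277,.037))
for p in((289,341),(364,309),(349,396),(414,358)): print('ball',P(*p,.035))
for z in (.081,): print((pix(c,[.4823,-.2428,z])-[270,220])*4)
```

```text
block top [ 0.47874248 -0.2407105   0.081     ] base of visible face [ 0.47654175 -0.25226633  0.037     ]
notch [ 0.6213662  -0.13973542  0.023     ] [ 0.64931614 -0.18314245  0.037     ]
ball [ 0.52555447 -0.19710116  0.035     ]
ball [ 0.57221055 -0.18533934  0.035     ]
ball [ 0.5428718  -0.24220744  0.035     ]
ball [ 0.58500685 -0.22618393  0.035     ]
[240.14422707 357.59096462]
```

Request:
servo_tool --commands '[[[0,0,0],[0.1,-0.15,-2],3.5],[[0,0,0],[0.1,-0.15,-4],3.5],[[0,0,0],[0.1,-0.15,-5.5],3.5],[[0,0,0],[0.1,-0.15,-6.1],3.5],[[0,0,0],[0.1,-0.15,-6.1],3.5],[[0,0,0],[0.1,-0.15,-6.1],2.4],[[0,0,0],[0.1,-0.15,-6.1],1.8],[[0,0,0],[0.1,-0.15,-6.1],1.0],[[0,0,0],[0.1,-0.15,-6.1],0.6],[[0,0,0],[0.1,-0.15,-6.1],0.6]]' --newtons 60

```text
t: 7.1
eef_pos: [0.4839, -0.2429, 0.0579]
tool_rot: [-0.138, 0.691, 0.142, 0.695]
wrist_force: [0.5, 0.5, 6.6]
width: 0.0145
```

Request:
servo_tool --commands '[[[0,0,0],[0,0,0],0.5],[[0,0,0],[0,0,0],0.5],[[0,0,0],[0,0,0.1],0.5],[[0,0,0],[0,0,0.3],0.5],[[0,0,0],[0,0,0.5],0.5],[[0,0,0],[0,0,0.8],0.5],[[0,0,0],[0,0,1.2],0.5],[[0,0,0],[0,0,1.5],0.5],[[0,0,0],[0,0,1.5],0.5]]' --newtons 110

```text
t: 7.85
eef_pos: [0.4845, -0.2432, 0.0738]
tool_rot: [-0.138, 0.69, 0.142, 0.696]
wrist_force: [-1.0, -0.1, -2.9]
width: 0.0136
```

Run:
```python
from h import *
s=telemetry.get_state(); M=R.from_quat(s['tool_rot']).as_matrix(); z=M[:,2]; print('jaw yaw',np.degrees(np.arctan2(z[1],z[0])), M[:,0],s['eef_pos'],s['width'],s['wrist_force'])
c=snap('side','side6')
cv2.imwrite('pics/s6.png',cv2.resize(c['img'][220:360,270:430],None,fx=4,fy=4,interpolation=cv2.INTER_CUBIC)[:,:,::-1])
```

```text
jaw yaw 22.865121489287375 [ 0.00630593  0.00647715 -0.99995914] [ 0.48448885 -0.24321468  0.07375275] 0.013613111346974486 [-0.99390541 -0.07925882 -2.92003492]
```

View pics/s6.png

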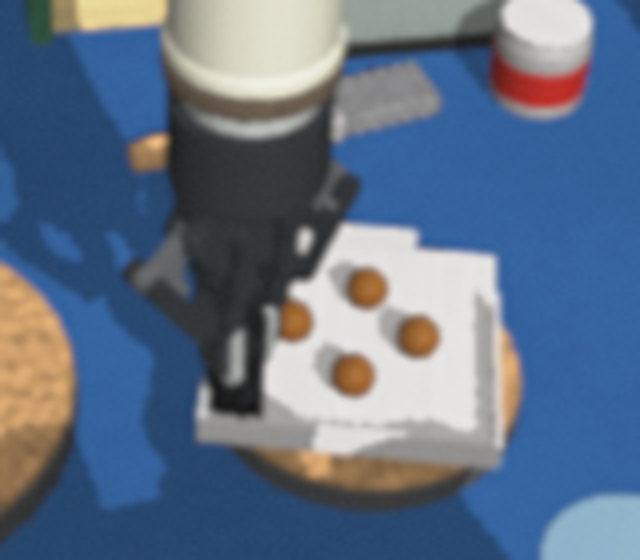

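The plate is lifted level with all four balls on it (about 2.9 N, width 13.6 mm). I'll raise it and carry it over gently.

Request:
servo_tool --commands '[[[0,0,0],[0,0,0.5],0.5],[[0,0,0],[0,0,1.5],0.5],[[0,0,0],[0,0,2.7],0.5],[[0,0,0],[0,0,4],0.5],[[0,0,0],[0,0,5.3],0.5],[[0,0,0],[0,0,6.6],0.5],[[0,0,0],[0,0,7.9],0.5],[[0,0,0],[0,0,9],0.5],[[0,0,0],[0,0,9.7],0.5],[[0,0,0],[0,0,10],0.5]]'

```text
t: 8.73
eef_pos: [0.4852, -0.2435, 0.1753]
tool_rot: [-0.139, 0.69, 0.142, 0.696]
wrist_force: [1.0, -0.3, -2.7]
width: 0.0133
```

Request:
servo_tool --commands '[[[0,0,0.4],[0,0.25,0],0.5],[[0,0,1.2],[-0.1,0.8,0],0.5],[[0,0,2.3],[-0.2,1.6,0],0.5],[[0,0,3.8],[-0.3,2.6,0],0.5],[[0,0,5.5],[-0.4,3.8,0],0.5],[[0,0,7.3],[-0.5,5,0],0.5],[[0,0,9],[-0.6,6.2,0],0.5],[[0,0,10.5],[-0.75,7.2,0],0.5],[[0,0,11.7],[-0.85,8,0],0.5],[[0,0,12.3],[-0.9,8.4,0],0.5]]'

```text
t: 9.57
eef_pos: [0.4761, -0.1576, 0.1754]
tool_rot: [-0.213, 0.67, 0.217, 0.677]
wrist_force: [0.1, 0.6, -2.6]
width: 0.0132
```

Request:
servo_tool --commands '[[[0,0,0.4],[0,0.25,0],0.5],[[0,0,1.2],[-0.1,0.8,0],0.5],[[0,0,2.3],[-0.2,1.6,0],0.5],[[0,0,3.8],[-0.3,2.6,0],0.5],[[0,0,5.5],[-0.4,3.8,0],0.5],[[0,0,7.3],[-0.5,5,0],0.5],[[0,0,9],[-0.6,6.2,0],0.5],[[0,0,10.5],[-0.75,7.2,0],0.5],[[0,0,11.7],[-0.85,8,0],0.5],[[0,0,12.3],[-0.9,8.4,0],0.5]]'

```text
t: 10.4
eef_pos: [0.4669, -0.0719, 0.1753]
tool_rot: [-0.285, 0.643, 0.289, 0.649]
wrist_force: [-0.6, -0.2, -3.9]
width: 0.0135
```

Run:
```python
from h import *
s=telemetry.get_state(); M=R.from_quat(s['tool_rot']).as_matrix(); z=M[:,2]; print('jaw yaw',np.degrees(np.arctan2(z[1],z[0])), M[:,0],s['eef_pos'],s['width'],s['wrist_force'],s['qpos'])
```

```text
jaw yaw 47.89257089009838 [ 0.00499627  0.00982252 -0.99993928] [ 0.46685292 -0.07185919  0.17533781] 0.013473272372272615 [-0.58810551 -0.193226   -3.87784478] [-0.00886901  0.21475639  0.1268835   2.05161813 -0.04866286  0.87363816
  0.98216304]
```

Request:
servo_tool --commands '[[[0,0,0.4],[0,0.25,0],0.5],[[0,0,1.2],[-0.1,0.8,0],0.5],[[0,0,2.3],[-0.2,1.6,0],0.5],[[0,0,3.8],[-0.3,2.6,0],0.5],[[0,0,5.5],[-0.4,3.7,0],0.5],[[0,0,7.3],[-0.5,4.9,0],0.5],[[0,0,9],[-0.6,6,0],0.5],[[0,0,10.5],[-0.75,7,0],0.5],[[0,0,11.6],[-0.85,7.6,0],0.5],[[0,0,12.1],[-0.9,7.8,0],0.5]]'

```text
t: 11.23
eef_pos: [0.4576, 0.0078, 0.1753]
tool_rot: [-0.352, 0.609, 0.358, 0.614]
wrist_force: [-0.0, -0.9, -3.0]
width: 0.013
```

Run:
```python
from h import *
s=telemetry.get_state(); M=R.from_quat(s['tool_rot']).as_matrix(); z=M[:,2]; print('jaw yaw',np.degrees(np.arctan2(z[1],z[0])), M[:,0],s['eef_pos'],s['width'])
c=snap('top','top7'); d=snap('side','side7')
a=cv2.resize(c['img'][130:290,190:350],(480,480),interpolation=cv2.INTER_CUBIC)
b=cv2.resize(d['img'][130:310,270:390],(320,480),interpolation=cv2.INTER_CUBIC)
cv2.imwrite('pics/p7.png',np.hstack([a,b])[:,:,::-1])
```

```text
jaw yaw 60.21049177159664 [ 0.00262775  0.01103856 -0.99993562] [0.45760881 0.00777647 0.17530353] 0.01302791502822385
```

View pics/p7.png

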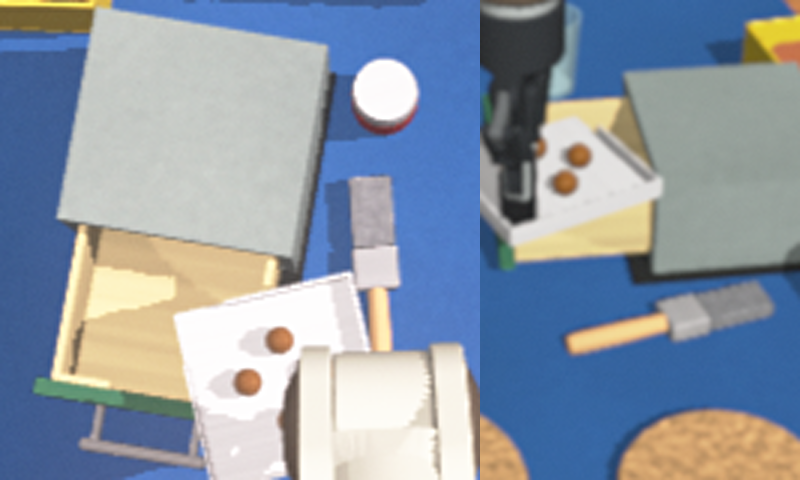

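The plate is level, its spout corner at crop (175,315) over the drawer, and no ball has moved. I'll check the spout by ray and work out the tilt moves.

Run:
```python
from h import *
c=load('top7'); s=telemetry.get_state()
T=lambda X,Y,z: at(c,190+X/3,130+Y/3,z)
sp=T(175,315,.14); print('corner',sp, 'side pix of it', pix(load('side7'),sp))
M=R.from_quat(s['tool_rot']).as_matrix(); e=s['eef_pos']
th=np.radians(60.2); px=np.array([np.cos(th),np.sin(th),0]); py=np.array([-px[1],px[0],0])
print('expected', e+.189*px)
# drawer: inner corners at top of sides (z .098) and panel (.108)
f=np.array([.565,.182]);x=np.array([.991,-.132]);y=np.array([.132,.991])
d=sp[:2]-f; print('corner in drawer',d@x,d@y)
print('drawer left-front inner',T(52,378,.098),'side mid right end',T(278,262,.098))
sp0=e+.187*px+np.array([0,0,-.038+.003]); r=e-sp0
for ang in(5,10,15,20,25,30,35):
    Rr=R.from_rotvec(py*np.radians(ang)); sh=Rr.apply(r)-r
    print(ang,'rotvec',(py*ang).round(2),'shift cm',(sh*100).round(2))
```

```text
corner [0.54954473 0.17025754 0.14      ] side pix of it [306.9803753  173.61965811]
expected [0.55168897 0.17049757 0.1753332 ]
corner in drawer -0.013766168519694847 -0.01367687651669057
drawer left-front inner [0.49658375 0.27810815 0.098     ] side mid right end [0.60115492 0.08921063 0.098     ]
5 rotvec [-4.34  2.48  0.  ] shift cm [0.19 0.33 1.62]
10 rotvec [-8.68  4.97  0.  ] shift cm [0.44 0.77 3.19]
15 rotvec [-13.02   7.45   0.  ] shift cm [0.77 1.34 4.72]
20 rotvec [-17.36   9.94   0.  ] shift cm [1.16 2.02 6.18]
25 rotvec [-21.69  12.42   0.  ] shift cm [1.61 2.8  7.58]
30 rotvec [-26.03  14.91   0.  ] shift cm [2.11 3.69 8.88]
35 rotvec [-30.37  17.39   0.  ] shift cm [ 2.68  4.68 10.09]
```

Request:
servo_tool --commands '[[[0,0,0],[0,0,-0.3],0.5],[[-1,0.6,0],[0.04,0.07,-0.4],0.5],[[-2.2,1.2,0],[0.1,0.16,-0.2],0.5],[[-3.3,1.9,0],[0.15,0.25,0.1],0.5],[[-4.3,2.5,0],[0.2,0.33,0.4],0.5],[[-5.6,3.2,0],[0.26,0.45,0.6],0.5],[[-6.9,4,0],[0.33,0.58,0.8],0.5],[[-7.8,4.5,0],[0.39,0.68,0.9],0.5],[[-8.7,5,0],[0.44,0.77,1.0],0.5],[[-8.7,5,0],[0.44,0.77,1.0],0.5]]'

```text
t: 12.17
eef_pos: [0.4626, 0.015, 0.1852]
tool_rot: [-0.381, 0.661, 0.325, 0.559]
wrist_force: [0.6, 0.1, -1.9]
width: 0.0133
```

Request:
servo_tool --commands '[[[-0.9,0.5,0],[0.06,0.11,0.18],0.5],[[-1.8,1,0],[0.13,0.22,0.35],0.5],[[-2.6,1.5,0],[0.2,0.33,0.5],0.5],[[-3.5,2,0],[0.26,0.45,0.7],0.5],[[-4.3,2.5,0],[0.33,0.57,0.8],0.5],[[-4.3,2.5,0],[0.33,0.57,0.8],0.5],[[-4.3,2.5,0],[0.33,0.57,0.8],0.5],[[-4.3,2.5,0],[0.33,0.57,0.8],0.5],[[-4.3,2.5,0],[0.33,0.57,0.8],0.5],[[-4.3,2.5,0],[0.33,0.57,0.8],0.5]]'

```text
t: 13.0
eef_pos: [0.4658, 0.0203, 0.1933]
tool_rot: [-0.395, 0.685, 0.308, 0.53]
wrist_force: [0.8, 0.6, -2.4]
width: 0.0137
```

```bash
cat > balls.py <<'E'
from h import *
import sys
s=telemetry.get_state(); M=R.from_quat(s['tool_rot']).as_matrix(); print('tilt',np.degrees(np.arccos(-M[2,0])),s['eef_pos'],s['width'],s['wrist_force'])
for n,(r0,r1,c0,c1) in {'side':(100,330,260,400),'top':(120,310,180,350)}.items():
    c=snap(n,n+sys.argv[1]); h=cv2.cvtColor(c['img'],cv2.COLOR_RGB2HSV)
    m=((h[...,0]<16)&(h[...,1]>150)&(h[...,2]>60)&(h[...,2]<200)).astype(np.uint8); k=np.zeros_like(m); k[r0:r1,c0:c1]=m[r0:r1,c0:c1]
    N,l,st,ce=cv2.connectedComponentsWithStats(k)
    for i in range(1,N):
        if 12<st[i,4]<250: print(n,ce[i].round(1),st[i,4],'z.044:',at(c,*ce[i],.044).round(3)[:2],'z.13:',at(c,*ce[i],.13).round(3)[:2])
E
python3 balls.py 8
```

```text
tilt 14.437151187582515 [0.4657667  0.02030638 0.19325149] 0.013652881636853876 [ 0.78530571  0.57983524 -2.42180475]
side [391.8 127.4] 48 z.044: [0.952 0.539] z.13: [0.873 0.378]
side [392.  151.6] 87 z.044: [0.886 0.382] z.13: [0.814 0.239]
side [396.5 239.8] 42 z.044: [ 0.721 -0.032] z.13: [ 0.668 -0.129]
top [230.9 210.4] 26 z.044: [0.623 0.232] z.13: [0.611 0.217]
top [221.3 234.1] 13 z.044: [0.558 0.255] z.13: [0.551 0.239]
```

Two balls are in the drawer already. I'll tilt further.

Request:
servo_tool --commands '[[[-0.9,0.5,0],[0.08,0.13,0.15],0.5],[[-1.8,1,0],[0.15,0.27,0.35],0.5],[[-2.6,1.5,0],[0.23,0.4,0.5],0.5],[[-3.5,2,0],[0.31,0.54,0.7],0.5],[[-4.3,2.5,0],[0.39,0.68,0.9],0.5],[[-5.2,3,0],[0.48,0.83,1.15],0.5],[[-6.1,3.5,0],[0.57,1,1.4],0.5],[[-6.1,3.5,0],[0.57,1,1.4],0.5],[[-6.1,3.5,0],[0.57,1,1.4],0.5],[[-6.1,3.5,0],[0.57,1,1.4],0.5]]'

```text
t: 13.93
eef_pos: [0.4714, 0.0303, 0.2072]
tool_rot: [-0.413, 0.716, 0.283, 0.487]
wrist_force: [0.0, -0.5, -2.6]
width: 0.0131
```

```bash
sed -i 's/h\[...,0\]<16/h[...,0]<16/; s/h\[...,2\]>60/h[...,2]>45/' balls.py; python3 balls.py 9
python3 - <<'E'
from h import *
c=load('top9'); d=load('side9')
a=cv2.resize(c['img'][150:290,190:330],(480,480),interpolation=cv2.INTER_CUBIC)
b=cv2.resize(d['img'][130:250,270:350],(320,480),interpolation=cv2.INTER_CUBIC)
cv2.imwrite('pics/p9.png',np.hstack([a,b])[:,:,::-1])
E
```

```text
tilt 21.47813019910979 [0.47142932 0.0302605  0.2071791 ] 0.013111363600562899 [ 0.04601948 -0.49265928 -2.56711475]
side [391.6 127.2] 45 z.044: [0.952 0.541] z.13: [0.873 0.379]
side [392.4 151.9] 80 z.044: [0.886 0.38 ] z.13: [0.815 0.237]
side [396.5 239.8] 42 z.044: [ 0.721 -0.032] z.13: [ 0.668 -0.129]
```

View pics/p9.png

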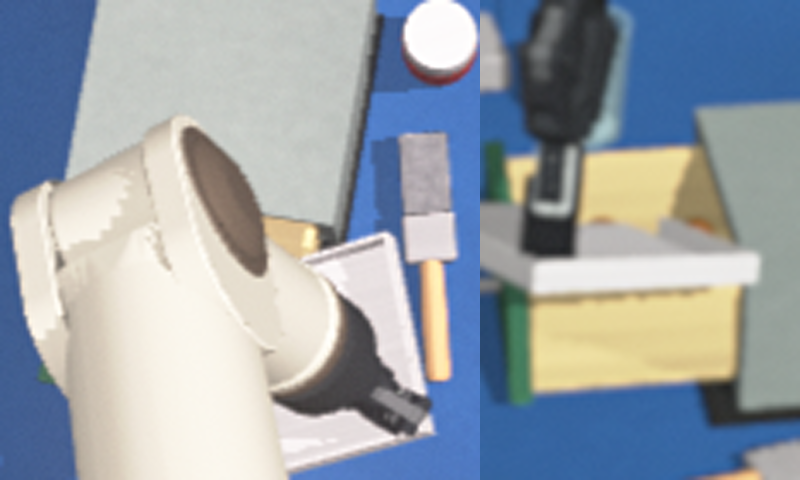

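The arm hides most of the drawer here; one ball shows at crop (600,220) and one at (700,222). I'll tilt a little more, rock, then come back for a clear look.

Request:
servo_tool --commands '[[[-1.3,0.8,0],[0.14,0.25,0.4],0.5],[[-2.6,1.5,0],[0.28,0.5,0.8],0.5],[[-3.9,2.3,0],[0.43,0.75,1.2],0.5],[[-3.9,2.3,0],[0.43,0.75,1.2],0.5],[[-3.9,2.3,1.5],[0.6,0.65,1.2],0.5],[[-3.9,2.3,1.5],[0.6,0.65,1.2],0.5],[[-3.9,2.3,-1.5],[0.25,0.85,1.2],0.5],[[-3.9,2.3,-1.5],[0.25,0.85,1.2],0.5],[[-3.9,2.3,0],[0.43,0.75,1.2],0.5],[[-3.9,2.3,0],[0.43,0.75,1.2],0.5]]'

```text
t: 14.87
eef_pos: [0.4757, 0.037, 0.2193]
tool_rot: [-0.424, 0.734, 0.267, 0.458]
wrist_force: [-0.7, 0.2, -1.9]
width: 0.0136
```

Request:
servo_tool --commands '[[[0,0,0],[0,0,0],0.5],[[0,0,0],[0,0,0],0.5],[[0.9,-0.5,0],[-0.09,-0.16,-0.2],0.5],[[2.6,-1.5,0],[-0.28,-0.5,-0.7],0.5],[[4.3,-2.5,0],[-0.45,-0.8,-1.1],0.5],[[6.1,-3.5,0],[-0.62,-1.1,-1.5],0.5],[[7.8,-4.5,0],[-0.78,-1.4,-1.8],0.5],[[9.5,-5.5,0],[-0.95,-1.65,-2.1],0.5],[[11.2,-6.5,0],[-1.1,-1.9,-2.4],0.5],[[11.2,-6.5,0],[-1.1,-1.9,-2.4],0.5]]'

```text
t: 15.7
eef_pos: [0.4633, 0.0155, 0.1953]
tool_rot: [-0.391, 0.678, 0.312, 0.538]
wrist_force: [-1.1, -1.1, -1.6]
width: 0.0135
```

```bash
python3 balls.py 10
```

```text
tilt 13.04215417833518 [0.46334288 0.01547812 0.19527981] 0.01345805625414272 [-1.09601024 -1.13658288 -1.5627604 ]
side [392.  127.4] 45 z.044: [0.953 0.539] z.13: [0.874 0.378]
side [392.1 151.7] 86 z.044: [0.886 0.382] z.13: [0.815 0.238]
side [396.5 239.8] 42 z.044: [ 0.721 -0.032] z.13: [ 0.668 -0.129]
top [230.8 210.5] 30 z.044: [0.622 0.232] z.13: [0.611 0.218]
top [222.4 233.8] 25 z.044: [0.559 0.252] z.13: [0.552 0.236]
```

Two balls show in the drawer; the others may be hidden. I'll level the plate and back off to see.

Request:
servo_tool --commands '[[[1.7,-1,0],[-0.1,-0.2,-0.3],0.5],[[3.5,-2,0],[-0.2,-0.35,-0.5],0.5],[[5.2,-3,0],[-0.3,-0.5,-0.6],0.5],[[7,-4,0],[-0.4,-0.65,-0.7],0.5],[[8.7,-5,0],[-0.45,-0.75,-0.7],0.5],[[10,-5.8,0],[-0.5,-0.9,-0.5],0.5],[[10.8,-6.2,0],[-0.5,-1,0],0.5],[[10.8,-6.2,0],[-0.5,-1,0.7],0.5],[[10.8,-6.2,0],[-0.5,-1,1.5],0.5],[[10.8,-6.2,0],[-0.5,-1,2],0.5]]'

```text
t: 16.63
eef_pos: [0.4604, 0.008, 0.217]
tool_rot: [-0.356, 0.615, 0.353, 0.608]
wrist_force: [-0.3, -0.1, -2.6]
width: 0.0134
```

Request:
servo_tool --commands '[[[0,0,0],[0,-0.3,0],0.5],[[0,0,0],[0,-0.9,0],0.5],[[0,0,0],[0,-1.8,0],0.5],[[0,0,0],[0,-3,0],0.5],[[0,0,0],[0,-4.4,0],0.5],[[0,0,0],[0,-5.8,0],0.5],[[0,0,0],[0,-7.2,0],0.5],[[0,0,0],[0,-8.4,0],0.5],[[0,0,0],[0,-9.3,0],0.5],[[0,0,0],[0,-9.8,0],0.5]]'

```text
t: 17.47
eef_pos: [0.4599, -0.092, 0.2167]
tool_rot: [-0.356, 0.616, 0.352, 0.608]
wrist_force: [0.5, -0.1, -2.7]
width: 0.0135
```

```bash
python3 balls.py 11
python3 - <<'E'
from h import *
c=load('top11'); d=load('side11')
a=cv2.resize(c['img'][150:300,190:340],(480,480),interpolation=cv2.INTER_CUBIC)
b=cv2.resize(d['img'][140:290,270:370],(320,480),interpolation=cv2.INTER_CUBIC)
cv2.imwrite('pics/p11.png',np.hstack([a,b])[:,:,::-1])
E
```

```text
tilt 0.6507369672420749 [ 0.45990682 -0.09197753  0.21665329] 0.013504263022333667 [ 0.49526364 -0.09587672 -2.66757982]
side [391.8 127.4] 45 z.044: [0.952 0.54 ] z.13: [0.874 0.379]
side [392.1 152.4] 120 z.044: [0.884 0.377] z.13: [0.813 0.234]
side [396.5 239.8] 42 z.044: [ 0.721 -0.032] z.13: [ 0.668 -0.129]
top [230.6 210.6] 33 z.044: [0.622 0.233] z.13: [0.611 0.218]
top [238.5 227.5] 32 z.044: [0.577 0.21 ] z.13: [0.569 0.197]
top [222.1 234. ] 35 z.044: [0.559 0.253] z.13: [0.551 0.237]
top [237.8 254. ] 37 z.044: [0.506 0.209] z.13: [0.502 0.196]
```

View pics/p11.png

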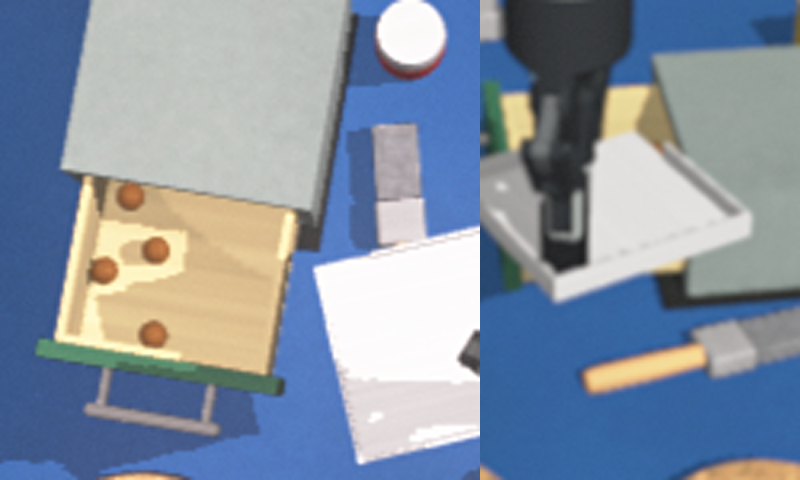

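All four balls are visible in the open drawer and the plate is empty. Next I'll locate the now uncovered stand by colour.

Run:
```python
from h import *
c=load('top11'); h=cv2.cvtColor(c['img'],cv2.COLOR_RGB2HSV)
m=((h[...,0]>8)&(h[...,0]<24)&(h[...,1]>70)&(h[...,2]>100)).astype(np.uint8); k=np.zeros_like(m); k[190:285,345:445]=m[190:285,345:445]
k=cv2.morphologyEx(k,cv2.MORPH_CLOSE,np.ones((5,5)))
cs,_=cv2.findContours(k,0,2); q=max(cs,key=cv2.contourArea); e=cv2.fitEllipse(q); print(cv2.contourArea(q),e,cv2.minEnclosingCircle(q)); print(at(c,*e[0],.02)); print(np.linalg.norm(at(c,e[0][0]-e[1][0]/2,e[0][1],.02)-at(c,e[0][0]+e[1][0]/2,e[0][1],.02)))
```

```text
1874.0 ((394.8120422363281, 229.78790283203125), (43.76435089111328, 62.42987823486328), 108.37556457519531) ((392.525146484375, 236.04568481445312), 30.354272842407227)
[ 0.58489122 -0.21457034  0.02      ]
0.12058517756481589
```

Run:
```python
from h import *
from scipy.optimize import least_squares
for f,(r0,r1,c0,c1) in {'top11':(190,285,345,445),'top0':(190,285,345,445),'side11':(260,370,300,410),'side10':(260,370,300,410),'top10':(190,285,345,445)}.items():
    c=load(f); h=cv2.cvtColor(c['img'],cv2.COLOR_RGB2HSV)
    m=((h[...,0]>8)&(h[...,0]<24)&(h[...,1]>70)&(h[...,2]>90)).astype(np.uint8); k=np.zeros_like(m); k[r0:r1,c0:c1]=m[r0:r1,c0:c1]
    k=cv2.morphologyEx(k,cv2.MORPH_CLOSE,np.ones((5,5)))
    cs,_=cv2.findContours(k,0,1); P=np.array([at(c,*p[0],.02)[:2] for q in cs if cv2.contourArea(q)>15 for p in q])
    g=lambda a: np.hypot(*(P-a).T)-.085
    r=least_squares(g,[.56,-.21],loss='soft_l1',f_scale=.003); print(f,len(P),r.x,'inlier',(abs(g(r.x))<.004).mean())
```

```text
top11 168 [ 0.5672907  -0.20702822] inlier 0.5
top0 171 [ 0.56048103 -0.21131511] inlier 0.4327485380116959
side11 193 [ 0.56199421 -0.21036537] inlier 0.9689119170984456
side10 194 [ 0.56202661 -0.21041186] inlier 0.9690721649484536
top10 169 [ 0.5673518  -0.20815862] inlier 0.8284023668639053
```

Request:
servo_tool --commands '[[[0,0,-3],[0.2,-1,0],0.5],[[0,0,-7],[0.5,-2.7,0],0.5],[[0,0,-12],[0.8,-4.7,0],0.5],[[0,0,-17],[1.2,-6.8,0],0.5],[[0,0,-22],[1.5,-8.9,0],0.5],[[0,0,-27],[1.9,-11,0],0.5],[[0,0,-32],[2.3,-13,0],0.5],[[0,0,-35.5],[2.5,-14.4,0],0.5],[[0,0,-37.3],[2.6,-15.05,0],0.5],[[0,0,-37.3],[2.6,-15.05,0],0.5]]'

```text
t: 18.4
eef_pos: [0.4861, -0.2425, 0.2165]
tool_rot: [-0.14, 0.697, 0.139, 0.689]
wrist_force: [-1.1, -0.3, -2.9]
width: 0.0139
```

Run:
```python
from h import *
s=telemetry.get_state(); M=R.from_quat(s['tool_rot']).as_matrix(); z=M[:,2]; print('jaw yaw',np.degrees(np.arctan2(z[1],z[0])), M[:,0],z,s['eef_pos'],s['width'])
```

```text
jaw yaw 22.688262539865246 [-0.01090671 -0.00354862 -0.99993422] [ 0.92255684  0.38569184 -0.01143148] [ 0.48611534 -0.24254457  0.21651953] 0.013921520703741705
```

Request:
servo_tool --commands '[[[0.1,-0.2,0],[0,0,-1],0.5],[[0.2,-0.5,0],[0,0,-3],0.5],[[0.4,-1,0],[0,0,-5],0.5],[[0.4,-1,0],[0,0,-7],0.5],[[0.4,-1,0],[0,0,-9],0.5],[[0.4,-1,0],[0,0,-11],0.5],[[0.4,-1,0],[0,0,-12.5],0.5],[[0.4,-1,0],[0,0,-13.7],0.5],[[0.4,-1,0],[0,0,-14.2],0.5],[[0.4,-1,0],[0,0,-14.2],0.5]]'

```text
t: 19.23
eef_pos: [0.4852, -0.2411, 0.0731]
tool_rot: [-0.138, 0.691, 0.141, 0.695]
wrist_force: [0.3, 0.9, -2.8]
width: 0.0135
```

Run:
```python
from h import *
s=telemetry.get_state(); M=R.from_quat(s['tool_rot']).as_matrix(); z=M[:,2]; print('jaw yaw',np.degrees(np.arctan2(z[1],z[0])), M[:,0],z,s['eef_pos'],s['width'],s['wrist_force'])
```

```text
jaw yaw 22.781117020396312 [ 0.00420127  0.00493713 -0.99997899] [0.92197539 0.38720527 0.00578527] [ 0.48524325 -0.24112656  0.07311116] 0.013539531518382449 [ 0.29466781  0.8641418  -2.79544979]
```

Request:
servo_tool --commands '[[[0,0,0],[0,0,-0.5],0.5],[[0,0,0],[0,0,-0.9],0.5],[[0,0,0],[0,0,-1.2],0.5],[[0,0,0],[0,0,-1.4],0.5],[[0,0,0],[0,0,-1.5],0.5],[[0,0,0],[0,0,-1.5],0.5]]'

```text
t: 19.73
eef_pos: [0.4853, -0.2412, 0.0582]
tool_rot: [-0.138, 0.691, 0.141, 0.695]
wrist_force: [-0.4, 0.1, -3.2]
width: 0.0138
```

Request:
servo_tool --commands '[[[0,0,0],[0,0,-0.1],0.5],[[0,0,0],[0,0,-0.2],0.5],[[0,0,0],[0,0,-0.2],0.5]]'

```text
t: 19.98
eef_pos: [0.4855, -0.2413, 0.0581]
tool_rot: [-0.138, 0.691, 0.141, 0.695]
wrist_force: [-6.1, 2.1, 13.9]
width: 0.0135
```

Request:
servo_tool --commands '[[[0,0,0],[0,0,-0.1],0.5],[[0,0,0],[0,0,-0.2],0.5],[[0,0,0],[0,0,-0.2],0.5]]'

```text
t: 20.23
eef_pos: [0.4857, -0.2414, 0.058]
tool_rot: [-0.138, 0.691, 0.141, 0.696]
wrist_force: [-5.6, 3.0, 18.7]
width: 0.0131
```

It is on the stand. I'll release and rise.

Request:
servo_tool --commands '[[[0,0,0],[0,0,0.05],0.5],[[0,0,0],[0,0,0.05],1.8],[[0,0,0],[0,0,0.05],2.4],[[0,0,0],[0,0,0.1],3.2],[[0,0,0],[0,0,0.1],3.6],[[0,0,0],[0,0,0.1],3.6],[[0,0,0],[0,0,1],3.6],[[0,0,0],[0,0,3],3.6],[[0,0,0],[0,0,6],3.6],[[0,0,0],[0,0,10],3.6]]' --newtons 20

```text
t: 21.07
eef_pos: [0.4835, -0.2406, 0.1573]
tool_rot: [-0.137, 0.693, 0.142, 0.694]
wrist_force: [0.9, -0.7, 0.6]
width: 0.0359
```

Request:
servo_tool --commands '[[[0,0,0],[0,0,3],3.6],[[0,0,0],[-2,4,5],3.6],[[0,0,0],[-4,8,6],3.6],[[0,0,0],[-5,12,6],3.6],[[0,0,0],[-5,15,6],3.6],[[0,0,0],[-5,15,6],3.6],[[0,0,0],[-5,15,6],3.6]]'

```text
t: 21.65
eef_pos: [0.4337, -0.0882, 0.2182]
tool_rot: [-0.138, 0.692, 0.144, 0.694]
wrist_force: [-0.8, -1.0, 0.4]
width: 0.036
```

```bash
python3 balls.py 12
python3 - <<'E'
from h import *
a=load('top12'); c=load('side12'); im=c['img']; h=cv2.cvtColor(im,cv2.COLOR_RGB2HSV)
for c,(r0,r1,c0,c1) in((a,(190,285,345,445)),):
    im=c['img'];h=cv2.cvtColor(im,cv2.COLOR_RGB2HSV)
    m=((h[...,2]>140)&(h[...,1]<50)).astype(np.uint8);k=np.zeros_like(m);k[r0:r1,c0:c1]=m[r0:r1,c0:c1]
    q=max(cv2.findContours(k,0,2)[0],key=cv2.contourArea); e=cv2.minAreaRect(q); print(e,at(c,*e[0],.03))
# whole-scene change vs start, large blobs
for n in('side','top'):
    d=cv2.absdiff(cv2.GaussianBlur(load(n+'0')['img'],(5,5),0),cv2.GaussianBlur(load(n+'12')['img'],(5,5),0)).max(2)>50
    N,l,st,ce=cv2.connectedComponentsWithStats(d.astype(np.uint8)); print(n,[(st[i].tolist()) for i in range(1,N) if st[i,4]>60])
E
```

```text
tilt 0.4883704659681266 [ 0.43365823 -0.08821352  0.21817117] 0.03601848161589859 [-0.77094497 -0.95007696  0.41167709]
side [392.  127.4] 49 z.044: [0.953 0.539] z.13: [0.874 0.378]
side [392.3 152.2] 139 z.044: [0.885 0.378] z.13: [0.814 0.235]
side [323.8 188.2] 38 z.044: [0.617 0.235] z.13: [0.576 0.108]
side [310.4 195.1] 29 z.044: [0.571 0.212] z.13: [0.535 0.088]
side [286.4 198.6] 23 z.044: [0.504 0.212] z.13: [0.475 0.088]
side [396.5 239.8] 42 z.044: [ 0.721 -0.032] z.13: [ 0.668 -0.129]
top [230.7 210.5] 32 z.044: [0.622 0.232] z.13: [0.611 0.218]
top [238.5 227.5] 31 z.044: [0.577 0.21 ] z.13: [0.569 0.197]
top [222.2 233.9] 32 z.044: [0.559 0.252] z.13: [0.551 0.237]
top [237.8 254.1] 34 z.044: [0.506 0.209] z.13: [0.502 0.196]
((390.5294494628906, 248.88238525390625), (64.51447296142578, 85.3725357055664), 14.03624439239502) [ 0.53141514 -0.20184068  0.03      ]
side [[0, 0, 27, 17, 203], [19, 0, 33, 11, 223], [0, 0, 82, 145, 2464], [105, 1, 30, 88, 775], [193, 0, 35, 24, 348], [254, 5, 54, 56, 2386], [117, 7, 12, 13, 82], [129, 13, 15, 64, 422], [0, 17, 67, 97, 2982], [251, 52, 76, 178, 6736], [132, 90, 14, 30, 198], [118, 103, 18, 33, 318], [8, 109, 30, 6, 92], [196, 119, 35, 23, 628], [142, 123, 16, 10, 95], [45, 134, 50, 92, 2127], [209, 147, 25, 13, 223], [0, 153, 58, 54, 2181], [223, 197, 20, 17, 99], [9, 214, 12, 13, 90], [353, 292, 27, 23, 259], [335, 299, 13, 12, 126], [349, 313, 14, 12, 140]]
top [[123, 207, 162, 104, 8016], [395, 224, 10, 9, 69], [380, 228, 10, 9, 70], [401, 240, 10, 8, 67], [385, 245, 9, 9, 64], [331, 255, 86, 225, 13719], [17, 283, 112, 91, 3124], [207, 298, 41, 19, 305], [0, 393, 49, 41, 1132], [11, 459, 81, 16, 680], [304, 462, 39, 18, 337], [0, 468, 9, 12, 70], [10, 469, 32, 11, 192]]
```

The only differences around the plate are the four missing balls, so it lies where it started, about 2 mm from the stand's centre. All four balls are in the drawer and the bystanders show no change.

```bash
python3 -c "
from station import manip
print(manip.hand_in())"
```

```text
the job is handed in; nothing more can be done
None
```

The job is done and handed in at about t = 22 s of the 61 s allowed; it reported no verdict. I pulled the drawer to its stop, carried the plate over level and tipped all four balls out through the notch. I then set the empty plate back on the small stand, let go and moved clear.

**Last checks**
- **Balls:** the top view shows all four inside the drawer. The side view picked out only three of them.
- **Drawer:** it stalled at its stop with the force rising, and the bar measured about 0.132 m out in the image, where 0.1256 m is needed. I did not measure the drawer again before handing in.
- **Plate:** compared with the first pictures, only the balls have gone from its place. So it sits where it started, about 2 mm from the stand's centre. I did not measure its flatness directly.
- **Bystanders:** the picture comparison showed no change that I put down to one; some larger changes came from the arm and drawer.

**Checks that failed or disagreed**
- **Fingertip height:** the tips showed at about the TCP's own height, not 17 mm ahead of it. The first close on the bar missed above it, so I gripped 2 cm lower.
- **Opening reading:** it came out about 2.5 mm less than the true thickness of the bar and the block.
- **Plate position:** the last attempt to find the plate by colour was spoiled by the arm in view, so I relied on the picture comparison. Some of the top-view fits of the stand disagreed by about 5 mm, and I used the side-view fit.

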